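# Set the mitre box to its next stop

## Task

The mitre box is locked square and the next cut is a 22.5 degree mitre. With a fingertip, press the index plunger in the arm's thumb fork down until it lets the table go, swing the arm clockwise (seen from above) to the very next notch of the stop plate, and let the plunger spring back fully up into it so that the table is locked there. Do not pick anything up and leave the batten on the bed, the tools and the walnuts where they lie; finish with the hand clear.

Things in the scene. Friction and masses are not known exactly. Their poses are not given: they have to be found in the camera images.
- mitre: Hand mitre box of grey painted iron, screwed down: bed 460 mm long, 54 mm high, aluminium fence (two halves) along its back, 104 mm high over the bench. The origin lies on the bench, on the table's vertical pivot axis in the middle of the bed on the fence line; -x points to the front, where the arm stands out, x to the rear, y along the fence, z up.
- pivot (a point): Point on the table's vertical pivot axis, 64 mm above the bench (as high as the plunger's top when it is up). Fixed; axes as mitre.
- next_notch (a point): Middle of the notch to set: in the outer edge of the stop plate, the fixed bright steel arc in front of the bed (radius 160 to 196 mm about the pivot, 20 to 26 mm above the bench). This point lies 200 mm from the pivot axis, 23 mm up. The open notches are 13 mm wide, at -45, -30, -22.5, 0 (straight to the front), 22.5 (this one), 30 and 45 degrees clockwise from above.
- turntable (a joint): Turn of the round table with its arm about the pivot, rad: 0 = locked square at the start, positive = clockwise from above (the arm's end moves from -x towards +y of mitre). Next notch at 0.393 (22.5 degrees), the one after at 0.524. A plunger up in a notch stops the table with about 0.003 rad play. Turning takes 1 to 2 N sideways at the plunger's radius and stays where it is left.
- plunger (a joint): How far the plunger is pressed down, m: 0 = fully up, 0.012 = bottomed. Spring: 4 N to start, 8 N at the bottom. Up, its 12 mm collar sits in a notch and locks the table; from 0.009 down the table is free. Let go between notches it rises only to about 0.009 and its rounded collar slides under the plate, then snaps up when it meets a notch (also some 3 mm off the middle).
- plunger_top (a point): Middle of the top face of the plunger's round flat dark steel button (34 mm diameter, 6 mm thick); moves with it. 200 mm from the pivot axis, 64 mm above the bench when up. Left and right of it stand the arm's upright thumb guards: 8 mm thick, 44 mm long along the arm, 46 mm clear gap, tops 76 mm above the bench. A fingertip between them can press the button and push the arm along.
- post (a point): Top of the front saw guide post on the arm, 138 mm above the bench, 105 mm from the pivot axis, 10 mm thick with a 18 x 22 x 16 mm block at its top; a like post stands on the arm 80 mm behind the pivot. Both turn with the arm, a grey bar 34 mm wide, 31 to 44 mm above the bench, that widens to 62 mm at the plunger.
- grip_end (a point): Centre of the outer end face of the arm's turned wooden hand grip (30 mm diameter, 42 mm long), 280 mm from the pivot axis, 38 mm above the bench; it turns with the arm.
- batten: Loose brown hardwood batten 300 x 28 x 18 mm lying on the bed against the fence, 1 mm clear of the table's round plate; origin in the middle of its underside, y along its length. Leave it.
- offcut: Loose pointed brown offcut 28 x 64 x 18 mm on the bench to the left of the arm; origin on its underside, y towards its point. Leave it.
- pencil: Loose flat carpenter's pencil 175 x 14 x 8 mm on the bench to the right of the arm; origin on its underside, x along it. Leave it.
- walnut_a: Loose walnut 35 mm across, 38 mm high, just to the right of the arm; origin at its underside. Leave it.
- walnut_b: Loose walnut 35 mm across, 38 mm high, to the left of the mitre box; origin at its underside. Leave it.
- try_square: Loose try square, dark wooden stock 110 x 20 x 20 mm with a steel blade 160 mm long, at the right; origin under the middle of the stock, blade along y. Leave it.
- tape: Loose black tape measure case 66 x 34 x 62 mm at the left; origin in the middle of its underside. Leave it.
- nutcracker: Loose steel plier nutcracker 160 x 55 x 14 mm at the left; origin on its underside, x along it. Leave it.

How it is judged:
By the outcome, as a careful person would: the job done as asked, in the order asked, and still so for the second after the job is handed in, with the robot touching nothing.
It also fails if it takes over 40 s, if anything falls off the work surface, if the arm or the gripper's body presses on something with over 40 N, if the wrist force passes 120 N, or if a joint passes its speed limit or range.

## Robot

A 6-joint arm with a two-finger parallel gripper is mounted at the origin on the work surface. World frame = base frame: x ahead of the robot, y to its left, z up, the work surface at z = 0. Lengths are in m, angles in rad, forces in N, time in s.
With the tool pointing down it reaches from about 0.375 to 0.9 m from the base axis. Payload 3.1 kg.
Tool frame: the origin (TCP) lies between the finger pads; the fingertips stand 11 mm ahead of it and the grasp point (between the pads) lies 8 mm behind it; z points along the fingers, y is the line along which they close (so a half turn about z gives the same grasp; the last joint's range is limited). The gripper opens to 87 mm and grips with 3 to 60 N. Pads are 19 mm wide; open, the fingers measure 117 mm over their backs; the gripper's body (75 mm by 190 mm) begins 51 mm behind the grasp point.
Start: joints at [-0.178, 0.527, 1.433, -0, 1.181, -0.178], TCP at [0.625, 0, 0.234] pointing down, gripper open.
Joint ranges: [-3.08, 3.08], [-0.75, 2.2], [0.22, 2.44], [-1.43, 4.57], [0, 2.65], [-2.85, 2.85]. Speed limits (rad/s): [2.79, 2.79, 3.14, 3.14, 3.14, 3.14].

## Interface

Orientations are given as a unit quaternion [x, y, z, w].
In Python, from rig import robot gives the robot as it stands.
- The arm moves only by the tool move_arm, never from a script. Its argument "moves" is text: rows parted by semicolons, each of 7 numbers parted by spaces: the shift along the tool's x, y, z in units of 100 mm (1.0 is 100 mm), then the turn, a rotation vector about the tool's x, y, z in units of 90 degrees (1.0 is 90 degrees), then the opening, from 0 (shut) to 1 (fully open). A call has 1 to 12 rows; each row is the pose to reach, as a shift and turn from the pose commanded when the call began, along the tool's axes at that moment; what a row does not reach only later rows make up. A row lasts 1/10 s, in which the tool goes at most 50 mm and 8.59 degrees, less where a joint would pass 70% of its speed; a pose out of reach is approached as far as the arm can. A call with a number of a shift or a turn outside -1 to 1 is refused whole. A call with a gripper value outside its range is refused whole. The fingers move at their own pace and stop on an object; "squeeze" is the grip in N (left out, the last holds). Time passes only in rows, so rows that repeat a pose let the fingers close. It gives the time, the measured TCP pose, the force, the opening and the grip force at its end, in the units of the state.
- robot.get_obs(): the state, without advancing time (a new reading comes with each control period).
- robot.camera(name): name is "scene" or "side" or "wrist"; returns a dict with "image" (480x640x3 uint8, red, green, blue), "intrinsics" (3x3 intrinsics, pixels), "dist_coeffs" ([k1, k2, p1, p2, k3] as OpenCV has them; the pictures are not rectified), "extrinsics" (4x4, takes a point from world to camera coordinates). Camera axes: x right, y up, looking along -z (the intrinsics and any distortion apply to the point x, -y, -z); pixel columns grow to the right and rows downward; lengths in m; the calibration is good to about 2 mm. A picture is of the moment at which its call begins. There is no depth.
- robot.hand_in(): hands the job in; it is judged then, once.
The state is a dict: "time": time; "q": joint angles; "joint_velocities": joint speeds; "joint_torque": joint torques, N m; "position": TCP position; "tool_rot": TCP orientation; "ft_force": force on the tool from outside, world axes, zero at the start; "moment": the same for the moment, N m; "grip_width": finger opening in m; "grip_force": force on a finger pad.
Only numpy, scipy, OpenCV 4.12 (cv2) and the standard library are available. Lean on these libraries where they do the work, as an engineer would, in place of code of your own. Each camera call takes 0.05 s, during which the arm holds its last target. There are 200 camera calls.

## Working session

There is one attempt and no reset: what is moved stays moved. The work goes in short steps, Python scripts to look and compute and a tool call to move; the robot and the scene stay as the last step left them, time stands still between calls to the robot, and variables do not carry over. Pictures are saved under pics/ and viewed, at most 10 in all, crops included, and the job is handed in when it is done.

Besides the shell and the picture viewer there is one more tool, called as name(argument=value, ...), one argument or row to a line, values as JSON. move_arm: Moves the arm, as the interface text tells. Shifts and turns lie within -1 to 1; 1 stands for 100 mm of shift or 90 degrees of turn. Its arguments: {"type":"object","properties":{"moves":{"type":"string"},"squeeze":{"type":"number"}},"required":["moves"]}

```bash
mkdir -p pics; cat > h.py <<'E'
import numpy as np, cv2
from rig import robot
def snap(n,f):
    c=robot.camera(n); cv2.imwrite(f'pics/{f}.png',cv2.cvtColor(c['image'],cv2.COLOR_RGB2BGR))
    np.savez(f'pics/{f}.npz',**{k:np.asarray(v) for k,v in c.items()}); return c
def load(f): return np.load(f'pics/{f}.npz')
def ray(c,uv):
    p=cv2.undistortPoints(np.array([[uv]],float),c['intrinsics'],c['dist_coeffs'])[0,0]
    R=c['extrinsics'][:3,:3];t=c['extrinsics'][:3,3]
    d=R.T@np.array([p[0],-p[1],-1]);return -R.T@t,d/np.linalg.norm(d)
def onplane(c,uv,z):
    o,d=ray(c,uv);return o+d*(z-o[2])/d[2]
def tri(c1,uv1,c2,uv2):
    o1,d1=ray(c1,uv1);o2,d2=ray(c2,uv2)
    s=np.linalg.lstsq(np.c_[d1,-d2],o2-o1,rcond=None)[0]
    a,b=o1+d1*s[0],o2+d2*s[1];return (a+b)/2,np.linalg.norm(a-b)
def proj(c,P):
    R=c['extrinsics'][:3,:3];t=c['extrinsics'][:3,3];q=R@np.asarray(P,float)+t
    return cv2.projectPoints(np.array([[q[0],-q[1],-q[2]]]),np.zeros(3),np.zeros(3),c['intrinsics'],c['dist_coeffs'])[0][0,0]
E
python3 - <<'E'
from h import *
for n in("scene","side","wrist"): snap(n,n+'0')
o=robot.get_obs();print(o['time'],o['position'],o['tool_rot'],o['grip_width'])
E
```

```text
0.15 [6.24459133e-01 1.25502656e-04 2.32791734e-01] [ 7.07105522e-01  7.07107538e-01 -4.84438729e-04 -6.89891645e-04] 0.08715870195359122
```

View pics/scene0.png

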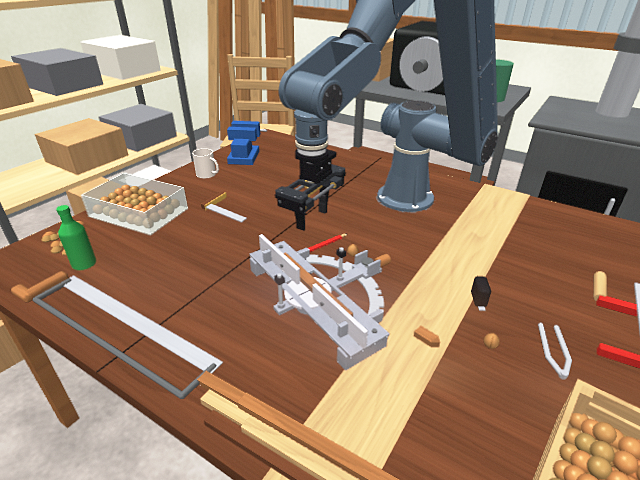

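View pics/side0.png

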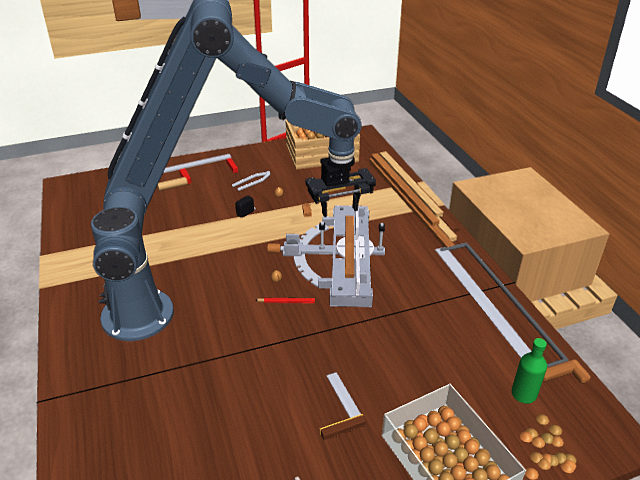

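View pics/wrist0.png

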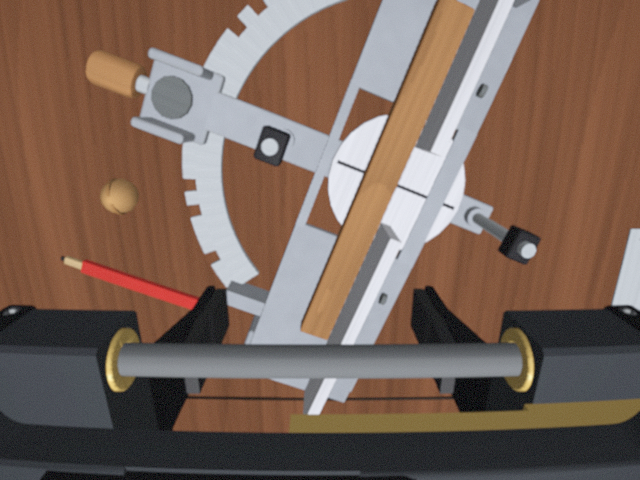

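The wrist view shows the button at (172,97), the front post top at (270,147), the rear post top at (525,250) and the grip end at about (90,70). Clockwise is upwards in this picture, away from the walnut and the pencil. The side view shows the fork near (291,242), and the scene view shows it near (370,262).

```bash
python3 - <<'E'
from h import *
w,s,c=load('wrist0'),load('side0'),load('scene0')
B=onplane(w,(172,97),.064);P=onplane(w,(268,147),.138);P2=onplane(w,(526,249),.138)
d=P-P2;d/=np.linalg.norm(d);piv=P2+d*80*(np.linalg.norm(P-P2)/185)
print('B',B,'P',P,'P2',P2,'PP',np.linalg.norm(P-P2),'piv',piv,'r',np.linalg.norm((B-piv)[:2]))
print('dirs',d,(B-piv)[:2]/np.linalg.norm((B-piv)[:2]))
print('grip',onplane(w,(90,68),.038))
for n,k in(('side',s),('scene',c)):
    print(n,proj(k,B),proj(k,P),proj(k,P2))
    u=proj(k,B).astype(int);im=cv2.imread(f'pics/{n}0.png')[u[1]-38:u[1]+37,u[0]-50:u[0]+50]
    cv2.imwrite(f'pics/c_{n}.png',cv2.resize(im,(800,600),interpolation=cv2.INTER_CUBIC));print(u)
R=w['extrinsics'][:3,:3];print(R,-R.T@w['extrinsics'][:3,3])
a=cv2.imread('pics/c_side.png');b=cv2.imread('pics/c_scene.png')
cv2.imwrite('pics/cc.png',cv2.resize(np.vstack([a,b]),(400,600)))
E
```

```text
B [0.50738402 0.10363005 0.064     ] P [0.59297701 0.06843049 0.138     ] P2 [0.76787325 0.00095453 0.138     ] PP 0.18746119480720683 piv [0.69224244 0.03013332 0.138     ] r 0.19893316172021633
dirs [-0.93297304  0.35994626  0.        ] [-0.92924887  0.36945438]
grip [0.42735554 0.13111233 0.038     ]
side [292.46212186 241.34139822] [321.6181006  223.48140788] [382.13312266 224.80403847]
[292 241]
scene [366.60042343 260.28330332] [340.70372017 249.38785466] [278.01688785 276.15699783]
[366 260]
[[ 9.99995001e-01 -7.14410302e-05 -3.16113934e-03]
 [-8.89594734e-04  9.53005352e-01 -3.02952154e-01]
 [ 3.03422592e-03  3.02953452e-01  9.53000524e-01]] [0.62606192 0.08402569 0.38335923]
```

View pics/cc.png

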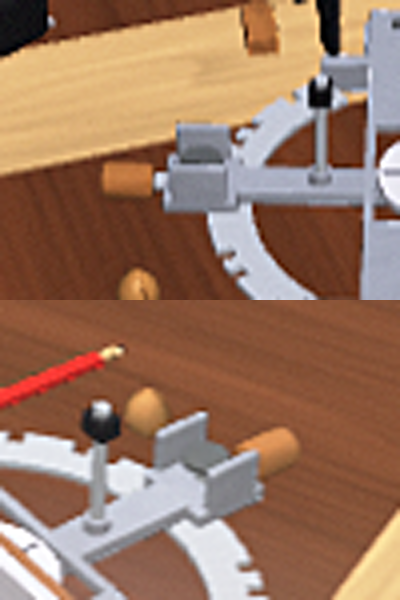

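The side view puts the button at about (292.8,241.8), against a predicted (292.5,241.3). Its height, 199 mm radius and arm direction of 158.6° all agree. I'll approach with closed fingers, with their line roughly tangential so the gripper body clears the post.

move_arm(
  moves="1 -1 0.4 0 0 -0.64 0;1 -1 0.4 0 0 -0.64 0;1 -1 0.4 0 0 -0.64 0;1 -1 0.4 0 0 -0.64 0;1 -1 0.4 0 0 -0.64 0;1 -1 0.4 0 0 -0.64 0;1 -1 0.4 0 0 -0.64 0;1 -1 0.4 0 0 -0.64 0;1 -1 0.4 0 0 -0.64 0;1 -1 0.4 0 0 -0.64 0",
)

```text
time: 1.15
position: [0.525, 0.1, 0.1935]
tool_rot: [0.28, 0.96, -0.0, -0.0]
ft_force: [0.1, -0.3, 0.2]
grip_width: 0.0147
grip_force: 0.0
```

```bash
python3 - <<'E'
from h import *
from scipy.spatial.transform import Rotation as Ro
snap('wrist','wrist1')
o=robot.get_obs();R=Ro.from_quat(o['tool_rot']).as_matrix()
print(o['time'],o['position'],R.round(3),o['grip_width'],o['ft_force'],o['q'])
for B in([.5074,.1036,.064],[.5480,.1692,.064]): print((R.T@(np.array(B)-o['position']))*10)
print(proj(load('wrist1'),[.5074,.1036,.064]))
E
```

```text
1.2 [0.52495753 0.10000049 0.19347989] [[-0.844  0.537 -0.   ]
 [ 0.537  0.844  0.   ]
 [ 0.    -0.    -1.   ]] 0.011004377072619035 [0.23940303 0.57953132 0.11539774] [-2.10184919e-02  4.60268930e-01  1.70178721e+00  4.66588855e-05
  9.79698759e-01 -1.02502127e+00]
[ 0.16723961 -0.06384337  1.2948287 ]
[0.17697306 0.70756914 1.29479083]
[310.17312993 212.84468064]
```

View pics/wrist1.png

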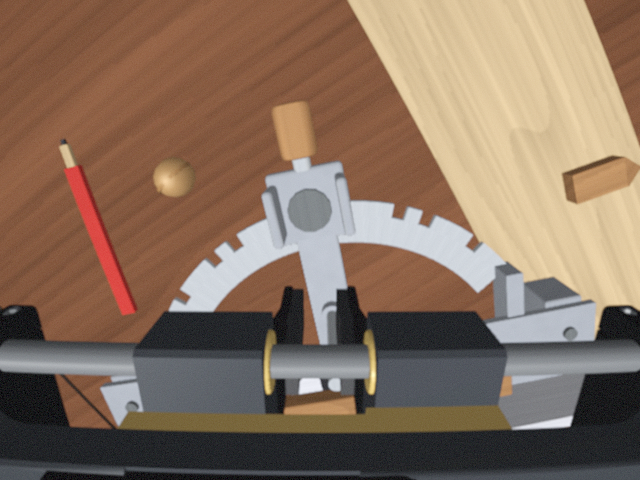

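The wrist view shows the button at (309.5,210), within 3 px of prediction, with the open fork between its guards. The clockwise notches run to the right: the first at about (400,212), the next at about (430,222), the last at about (478,262).

```bash
python3 - <<'E'
from h import *
w,v=load('wrist0'),load('wrist1')
T,e=tri(w,(172,97),v,(309.5,210));print('tri',T,e)
B=onplane(v,(309.5,210),.064);print(B)
piv=np.array([.6922,.0301])
for uv in((399,207),(430,214),(480,256)):
    n=onplane(v,uv,.023);a=np.degrees(np.arctan2(*(n[:2]-piv)[::-1]));b=np.degrees(np.arctan2(*(B[:2]-piv)[::-1]))
    print(n,np.linalg.norm(n[:2]-piv),b-a)
im=cv2.imread('pics/wrist1.png')[170:290,250:510];cv2.imwrite('pics/w1c.png',cv2.resize(im,(780,360),interpolation=cv2.INTER_CUBIC))
E
```

```text
tri [0.50597428 0.10383877 0.06023115] 4.872641420495369e-05
[0.50529406 0.10436195 0.064     ]
[0.5516347  0.16474394 0.023     ] 0.1946473613640091 22.098382095381766
[0.57152007 0.18459537 0.023     ] 0.1960420005173357 30.336736278617025
[0.63061626 0.2052772  0.023     ] 0.1856868577445387 48.961777825307706
```

View pics/w1c.png

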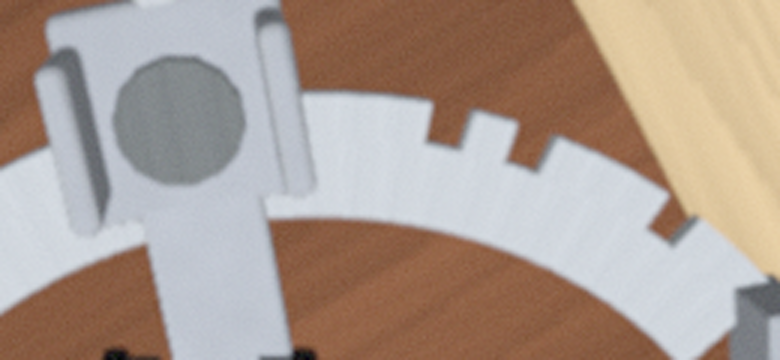

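move_arm(
  moves="0.18 -0.065 0.4 0 0 0 0;0.18 -0.065 0.8 0 0 0 0;0.18 -0.065 0.8 0 0 0 0;0.18 -0.065 1 0 0 0 0;0.18 -0.065 1.1 0 0 0 0;0.18 -0.065 1.12 0 0 0 0;0.18 -0.065 1.12 0 0 0 0",
)

```text
out of range: row 6 has 1.12, outside -1 to 1
```

```bash
python3 - <<'E'
from h import *
snap('wrist','wrist2');snap('side','side2')
o=robot.get_obs();print(o['time'],o['position'],o['grip_width'],o['ft_force'])
a=load('wrist2')['image'][60:480,120:520][:,:,::-1];b=load('side2')['image'][195:285,240:330][:,:,::-1]
cv2.imwrite('pics/d2.png',np.hstack([cv2.resize(a,(400,420)),cv2.resize(b,(400,420),interpolation=cv2.INTER_CUBIC)]))
E
```

```text
1.3 [0.52498683 0.1000012  0.19350833] 0.004483681931149083 [ 0.0701266  -0.01123511 -0.13698817]
```

View pics/d2.png

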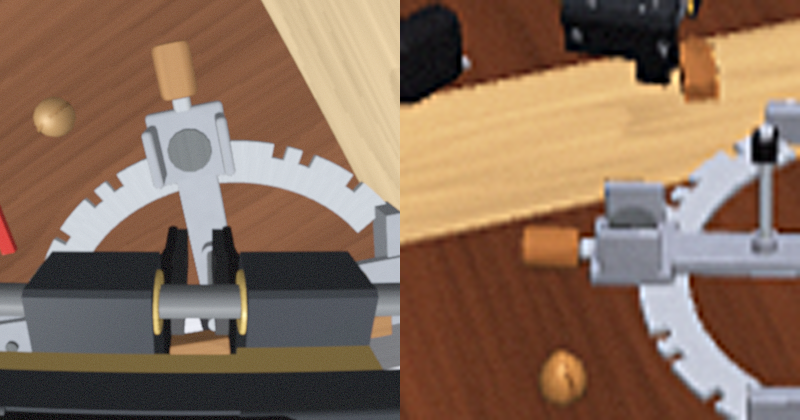

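The call was refused because a shift was out of range, so the picture shows nothing moved. I'll descend in two stages.

move_arm(
  moves="0.18 -0.065 0.4 0 0 0 0;0.18 -0.065 0.8 0 0 0 0;0.18 -0.065 0.9 0 0 0 0;0.18 -0.065 0.98 0 0 0 0;0.18 -0.065 0.98 0 0 0 0;0.18 -0.065 0.98 0 0 0 0",
)

```text
time: 1.9
position: [0.5077, 0.1041, 0.0967]
tool_rot: [0.279, 0.96, 0.0, 0.001]
ft_force: [-0.3, 0.4, 1.0]
grip_width: 0.0003
grip_force: 0.0
```

```bash
python3 - <<'E'
from h import *
snap('wrist','wrist3');snap('side','side3')
o=robot.get_obs();print(o['time'],o['position'],o['grip_width'],o['ft_force'])
a=load('wrist3')['image'][60:480,120:520][:,:,::-1];b=load('side3')['image'][195:285,240:330][:,:,::-1]
cv2.imwrite('pics/d3.png',np.hstack([cv2.resize(a,(400,420)),cv2.resize(b,(400,420),interpolation=cv2.INTER_CUBIC)]))
E
```

```text
2.0 [0.5075795  0.10415223 0.09687677] 0.0005227279660572513 [ 0.44957248 -0.78299313  0.59824311]
```

View pics/d3.png

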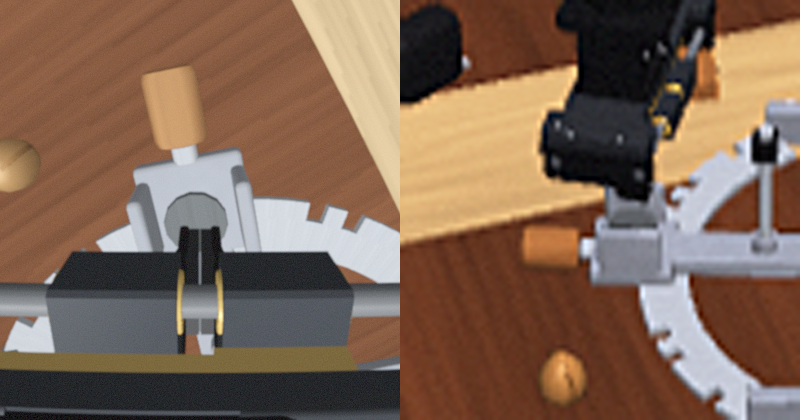

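Fingers are shut, centred over the button and between the guards, with the tip 22 mm above it. Now pressing in small steps.

move_arm(
  moves="0 0 0.15 0 0 0 0;0 0 0.22 0 0 0 0;0 0 0.26 0 0 0 0;0 0 0.28 0 0 0 0;0 0 0.28 0 0 0 0",
)

```text
time: 2.5
position: [0.507, 0.1042, 0.0682]
tool_rot: [0.279, 0.96, 0.0, 0.001]
ft_force: [-1.3, 0.8, 5.6]
grip_width: 0.0005
grip_force: 2.9
```

move_arm(
  moves="0 0 0.02 0 0 0 0;0 0 0.035 0 0 0 0;0 0 0.04 0 0 0 0;0 0 0.04 0 0 0 0",
)

```text
time: 2.9
position: [0.507, 0.1042, 0.0646]
tool_rot: [0.279, 0.96, 0.0, 0.001]
ft_force: [-0.4, -0.4, 6.8]
grip_width: 0.0006
grip_force: 3.4
```

```bash
python3 - <<'E'
from h import *
from scipy.spatial.transform import Rotation as Ro
o=robot.get_obs();print(o['time'],o['position'],o['ft_force'])
R=Ro.from_quat(o['tool_rot']).as_matrix();p=o['position'][:2]
piv=np.array([.6922,.0301]);v=p-piv;print(np.linalg.norm(v))
for a in(3,6,9,12,15,18,20,21,22.5,25):
    t=-np.radians(a);q=piv+np.array([[np.cos(t),-np.sin(t)],[np.sin(t),np.cos(t)]])@v-p
    print(a,(R.T@np.r_[q,0]*10).round(3))
E
```

```text
2.9 [0.50700954 0.10418029 0.06460123] [-0.36916352 -0.41171985  6.83569507]
0.19945775717262104
3 [0.016 0.103 0.   ]
6 [0.028 0.207 0.   ]
9 [0.033 0.311 0.   ]
12 [0.033 0.416 0.   ]
15 [0.028 0.52  0.   ]
18 [0.017 0.624 0.001]
20 [0.007 0.693 0.001]
21 [0.001 0.727 0.001]
22.5 [-0.009  0.778  0.001]
25 [-0.029  0.863  0.001]
```

move_arm(
  moves="0 0 0.01 0 0 0 0;0.008 0.05 0.01 0 0 0 0;0.016 0.1 0.01 0 0 0 0;0.023 0.155 0.01 0 0 0 0;0.028 0.21 0.01 0 0 0 0;0.031 0.26 0.01 0 0 0 0;0.033 0.31 0.01 0 0 0 0;0.034 0.36 0.01 0 0 0 0;0.033 0.41 0.01 0 0 0 0;0.033 0.41 0.01 0 0 0 0",
)

```text
time: 3.9
position: [0.5267, 0.1413, 0.0639]
tool_rot: [0.279, 0.96, 0.001, 0.001]
ft_force: [-0.6, 1.6, 6.7]
grip_width: 0.0001
grip_force: 3.6
```

```bash
python3 - <<'E'
from h import *
snap('wrist','wrist4');snap('side','side4')
o=robot.get_obs();print(o['time'],o['position'],o['grip_width'],o['ft_force'])
a=load('wrist4')['image'][60:480,120:520][:,:,::-1];b=load('side4')['image'][195:285,240:330][:,:,::-1]
cv2.imwrite('pics/d4.png',np.hstack([cv2.resize(a,(400,420)),cv2.resize(b,(400,420),interpolation=cv2.INTER_CUBIC)]))
E
```

```text
4.0 [0.52655881 0.14106291 0.06389306] 0.0004778557735590413 [-0.09774451  0.41449202  8.24602323]
```

View pics/d4.png

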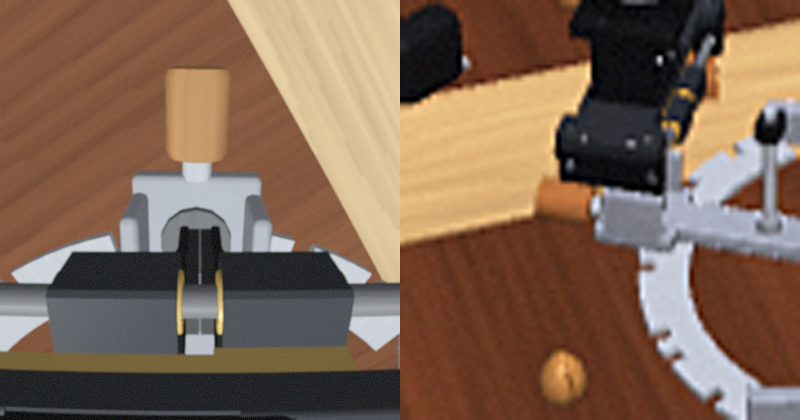

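The table is free and the arm has followed exactly: it stands vertical in the wrist view, about 12°, with the button still under the tip. I'll swing on to about 22° and lift just off the button.

move_arm(
  moves="-0.002 0.05 0 0 0 0 0;-0.004 0.1 0 0 0 0 0;-0.009 0.155 0 0 0 0 0;-0.014 0.2 0 0 0 0 0;-0.02 0.245 0 0 0 0 0;-0.027 0.285 0 0 0 0 0;-0.033 0.32 0 0 0 0 0;-0.037 0.345 0 0 0 0 0;-0.037 0.345 0 0 0 0 0;-0.037 0.345 -0.05 0 0 0 0;-0.037 0.345 -0.09 0 0 0 0",
)

```text
time: 5.1
position: [0.5488, 0.1686, 0.0731]
tool_rot: [0.279, 0.96, 0.001, 0.002]
ft_force: [1.8, 1.7, 2.9]
grip_width: 0.0005
grip_force: 1.7
```

```bash
python3 - <<'E'
from h import *
snap('wrist','wrist5');snap('side','side5')
o=robot.get_obs();print(o['time'],o['position'],o['grip_width'],o['ft_force'])
E
```

```text
5.2 [0.54907475 0.16870258 0.0735134 ] 0.00038268426047866966 [0.21781376 3.31070242 6.0272441 ]
```

There is still spring force with the tip at 62 mm. Between notches the button would have stopped at 55 mm, so the plunger has snapped up into the notch. I'll lift clear and look.

move_arm(
  moves="0 0 -0.04 0 0 0 0;0 0 -0.15 0 0 0 0;0 0 -0.5 0 0 0 0;0 0 -0.9 0 0 0 0;0 0 -1 0 0 0 0;-0.3 0 -1 0 0 0 0;-0.3 0 -1 0 0 0 0;-0.3 0 -1 0 0 0 0",
)

```text
time: 6.0
position: [0.5718, 0.1512, 0.1711]
tool_rot: [0.279, 0.96, -0.0, -0.001]
ft_force: [0.0, 0.2, -1.4]
grip_width: 0.0002
grip_force: 0.0
```

```bash
python3 - <<'E'
from h import *
snap('wrist','wrist6');snap('side','side6')
o=robot.get_obs();print(o['time'],o['position'],o['ft_force'])
a=load('wrist6')['image'][0:420,120:520][:,:,::-1];b=load('side6')['image'][195:285,240:330][:,:,::-1]
cv2.imwrite('pics/d6.png',np.hstack([a,cv2.resize(b,(400,420),interpolation=cv2.INTER_CUBIC)]))
E
```

```text
6.1 [0.57091904 0.15169255 0.17071865] [-0.04012412 -0.47907468 -1.30145436]
```

View pics/d6.png

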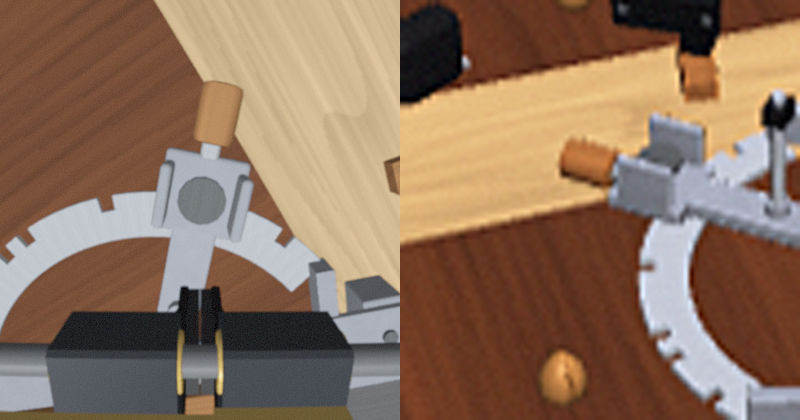

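The hand is clear and the arm has swung, with the button at wrist pixel (321,200) and at about (299,229) in the side view. I'll check its angle and height.

```bash
python3 - <<'E'
from h import *
v,s=load('wrist6'),load('side6');piv=np.array([.6922,.0301])
g=cv2.cvtColor(v['image'],cv2.COLOR_RGB2GRAY)[150:240,285:360]
m=(g<150).astype(np.uint8);n,l,st,ce=cv2.connectedComponentsWithStats(m);i=l[50,36];uv=ce[i]+[285,150];print(uv,st[i])
for z in(.055,.064):
    b=onplane(v,uv,z);d=b[:2]-piv;print(z,b,np.linalg.norm(d),158.4-np.degrees(np.arctan2(d[1],d[0])))
print(tri(v,(321.5,200),s,(299.3,229)))
E
```

```text
[321.28290552 200.05352267] [  12   26   49   49 1831]
0.055 [0.54802635 0.16838175 0.055     ] 0.19976957420418479 22.205007721666448
0.064 [0.54648984 0.16931649 0.064     ] 0.20152588528305243 22.094417738629943
(array([0.54914857, 0.16849776, 0.05702455]), np.float64(0.0028297475399935864))
```

```bash
python3 - <<'E'
from h import *
def ell(f,box):
    v=load(f);x,y,X,Y=box;g=cv2.cvtColor(v['image'],cv2.COLOR_RGB2GRAY)[y:Y,x:X]
    m=(g<150).astype(np.uint8);n,l,st,ce=cv2.connectedComponentsWithStats(m);k=(l==l[(Y-y)//2,(X-x)//2]).astype(np.uint8)
    c=max(cv2.findContours(k,0,cv2.CHAIN_APPROX_NONE)[0],key=cv2.contourArea);e=cv2.fitEllipse(cv2.convexHull(c));return v,np.array(e[0])+[x,y],e[1],k.sum()
for f,b in(('wrist1',(288,188,332,234)),('wrist2',(288,188,332,234)),('wrist6',(293,172,349,228))):
    v,uv,ax,ar=ell(f,b)
    out=[]
    for z in(.054,.064):
        c=onplane(v,uv,z);p=np.array([proj(v,c+.017*np.array([np.cos(t),np.sin(t),0])) for t in np.linspace(0,6.28,40)],np.float32);out.append(np.array(cv2.fitEllipse(p)[1]).round(2))
    print(f,uv,ax,ar,out)
E
```

```text
wrist1 [309.28318596 209.39944267] (42.76325988769531, 43.4587287902832) 1459 [array([42.84, 43.86]), array([44.37, 45.42])]
wrist2 [309.24048615 209.4440136 ] (42.90815734863281, 43.37887954711914) 1458 [array([42.83, 43.85]), array([44.36, 45.42])]
wrist6 [321.23228264 200.00883675] (48.051273345947266, 48.48005676269531) 1831 [array([47.12, 47.83]), array([48.94, 49.69])]
```

Against the known-up picture, the button's apparent size confirms it is fully up. The ratio to the size predicted for 64 mm is 0.98 now and 0.96 at the start, where a half-sunk button would give about 0.93. The arm stands at about 22°.

```bash
python3 -c "
from rig import robot
print(robot.hand_in())"
```

```text
the job is handed in; nothing more can be done
None
```

The job is handed in: the mitre arm stands in the next notch clockwise (measured about 22°, notch at 22.5°), the plunger measures fully up, the hand is clear and nothing else was touched. No verdict came back.

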